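# Close up the damp box with the fingertips

### The arm

A 7-joint arm with a two-finger parallel gripper is mounted at the origin on a cart in front of the work surface, level with it; the furniture and walls round the work are solid. World frame = base frame: x ahead of the robot, y to its left, z up, the work surface at z = 0. Lengths are in m, angles in rad, forces in N, time in s.
With the tool pointing down it reaches from about 0.4 to 0.85 m from the base axis. Payload 4.5 kg.
Tool frame: the origin (TCP) lies midway between the tips of the shut fingers; the grasp point (between the pads) lies 19 mm behind it; z points along the fingers, y is the direction in which the jaws open and shut (so a half turn about z gives the same grasp; the last joint's range is limited). The gripper opens to 88 mm and grips with 3 to 60 N. Pads are 18 mm wide; open, the fingers measure 123 mm over their backs; the gripper's body (75 mm by 187 mm) begins 45 mm behind the grasp point.
Start: joints at [-1.186, 0.689, -0.195, 1.565, 0.157, 0.902, -0.215], TCP at [0.215, 0.587, 0.239] pointing down, gripper open.
Joint ranges: [-3.01, 3.01], [-0.46, 2.08], [-1.47, 1.51], [0.13, 2.56], [-1, 4.14], [0.04, 2.09], [-2.66, 2.66]. Speed limits (rad/s): [2.57, 2.57, 3.14, 3.14, 3.14, 3.14, 3.14].

### API

Orientations are given as a unit quaternion [x, y, z, w].
In Python, from plant import r gives the robot as it stands.
- The arm moves only by the tool play_rows, never from a script. Its argument "targets" is a list of rows, each an object of numbers: "jaw": the closure, from 0 (fully open) to 1 (shut); "dx", "dy", "dz": the shift along the tool's x, y, z in m; "yaw": the turn about the tool's z in rad. A call has exactly 5 rows; each row shifts and turns the pose as measured when the row begins, along the tool's axes as they then stand; what a row does not reach is not made up. A row lasts 1/10 s, in which the tool goes at most 50 mm and 8.59 degrees, less where a joint would pass 70% of its speed; a pose out of reach is approached as far as the arm can. A call with a gripper value outside its range is refused whole. The fingers move at their own pace and stop on an object; "squeeze" is the grip in N (left out, the last holds). Time passes only in rows, so rows that do not move let the fingers close, or fill a call up. It gives the time, the measured TCP pose, the force and the opening at its end, in the units of the state.
- r.get_state(): the state, without advancing time (a new reading comes with each control period).
- r.snapshot(name): name is "side" or "top"; returns a dict with "frame" (480x640x3 uint8, red, green, blue), "z_map" (480x640 float32, m along the optical axis (not along the pixel's ray), 0 where there is no reading), "mtx" (3x3 intrinsics, pixels), "dist_coeffs" ([k1, k2, p1, p2, k3] as OpenCV has them; the pictures are not rectified), "position" and "orientation" of the camera in the world. Camera axes: x right, y up, looking along -z (the intrinsics and any distortion apply to the point x, -y, -z); pixel columns grow to the right and rows downward; lengths in m; the calibration is good to about 2 mm. A picture is of the moment at which its call begins.
- r.finish_job(): hands the job in, once; it reports no verdict.
The state is a dict: "clock": time; "q": joint angles; "qd": joint speeds; "joint_torque": joint torques, N m; "tool_pos": TCP position; "eef_rot": TCP orientation; "contact_force": force on the tool from outside, world axes, zero at the start; "moment": the same for the moment, N m; "opening": opening from 0.0 (shut) to 1.0 (fully open).
Only numpy, scipy, OpenCV 4.12 (cv2) and the standard library are available. Lean on these libraries where they do the work, as an engineer would, in place of code of your own. Each camera call takes 0.05 s, during which the arm holds its last target.

### The job

Close up the damp box on the bench so that the leather-hard pots do not dry out: with the fingertips, push the pull-out tray fully home, then push the door shut, then press the steel turn catch at the top of the front down until it hangs straight down across the door. It is all pushing and nothing needs to be gripped or lifted; never touch the soft pots or upset them, and leave the other things on the bench and on the box where they are.

Things in the scene. Friction and masses are not known exactly. Their poses are not given: they have to be found in the camera images.
- damp_box: White damp box, fixed to the bench, 186 deep (x) x 184 wide (y) x 144 mm high. Origin: centre of its underside, on the bench top; own x points to its back, y to its left, z up. Open front in the plane x = -93 mm, looking to -x. It has a wooden pull-out tray, a white door hinged on its left front edge and, right of the middle of the front's top edge, a steel turn catch on a 26 mm wide wooden block that stands 18.5 mm proud of the front, 121 to 144 mm high
- tray_front (a point): on the outer face of the tray's upright front board (158 wide, 10 thick, top edge 118 mm above the bench), mid-width, 105 mm above the bench; moves with the tray. Box frame x = -97 mm when the tray is home (hard stop), starts 70 to 105 mm nearer the robot. The tray slides along the box's x, stiffly (3 N). Pots stand on its plaster bat, feet 27 mm above the bench, the first some 12 mm behind the board
- door (a joint): hinge of the door, rad: 0 = shut over the tray, growing as its free right edge swings out toward the robot and to the left, up to 2.2. Starts 1.58 to 1.86. Upright axis, light friction (0.03 N m), stays where left. It cannot shut while the tray is out or the catch hangs down
- door_hinge (a point): on the door's upright hinge axis, at the left end of its outer face, 105 mm above the bench; box frame x = -111.5, y = +92 mm. The door reaches 187 mm from axis to free edge, is 12 mm thick, from 10 to 119 mm above the bench. Shut, its outer face is flush with the catch block, whose underside is 2 mm above it, free edge 3 mm past the box's right side
- door_face (a point): on the door's outer face, 130 mm from the hinge axis, 105 mm above the bench. Its frame turns with the door: x is normal to the door, from outer to inner face (the way to push it shut); -y points from hinge to free edge
- catch (a joint): angle of the steel turn catch, rad: 0 = level, its end to the left (open), growing as the end goes down; pi/2 = hanging straight down over the top of the shut door and locking it. Range -0.4 to 1.6, starts at -0.3 to 0.1, clear of the door. Light friction (0.03 N m), stays where left
- catch_pivot (a point): on the catch's pivot screw, on the face of its block, 132.5 mm above the bench; box frame x = -111.5, y = -66 mm. The catch swings in the plane of the block's face, which is the shut door's outer face
- catch_lug (a point): middle of the thumb lug bent out from the catch's end, 31 mm from the pivot: a steel tab 3.5 mm thick and 13 mm broad that reaches 22 mm out of the block's face toward the robot. With the catch level its broad face looks left and its thin edge up; catch down, its broad face looks down
- pot_1: leather-hard clay tumbler, about 69 mm across and 88 mm high, soft, standing loose on the tray. Origin: centre of its foot, z up its axis
- pot_2: leather-hard clay tumbler, about 69 mm across and 88 mm high, soft, standing loose on the tray. Origin: centre of its foot, z up its axis
- pot_3: leather-hard clay tumbler, about 69 mm across and 88 mm high, soft, standing loose on the tray. Origin: centre of its foot, z up its axis
- rubber_rib: soft red rubber kidney rib, 52 x 96 x 9 mm, loose, lying on the rear half of the damp box's roof; a bystander. Origin: centre of its underside
- water_cup: white enamel cup with a blue rim, 72 mm across, 64 mm high, loose, standing near the front edge of the bench to the right of the damp box; a bystander. Origin: centre of its underside
- spray_bottle: spray bottle with a trigger head, 43 x 98 mm, 197 mm high, loose, standing to the left of the damp box; a bystander. Origin: centre of its underside
- glaze_jar: glaze jar with a black screw lid, 58 mm across, 73 mm high, loose, standing to the left of the damp box; a bystander. Origin: centre of its underside
- masking_tape: roll of masking tape, 104 mm across, 25 mm high, loose, lying flat on the left part of the bench; a bystander. Origin: centre of its underside
- needle_tool: needle tool with a wooden handle, 158 mm long, 12 mm thick, loose, lying on the bench to the left of the damp box; a bystander. Origin: centre of its underside
Mind the look-alikes: they are no part of the job. What is shaped like the pot_2 but purple is not meant.

How it is judged:
By the outcome, as a careful person would: the job done as asked, in the order asked, and still so for the second after the job is handed in, with the robot touching nothing.
It also fails if it takes over 51 s, if anything falls off the work surface, if the arm or the gripper's body presses on something with over 40 N, if the wrist force passes 120 N, or if a joint passes its speed limit or range.

## Working session

There is one attempt and no reset: what is moved stays moved. The work goes in short steps, Python scripts to look and compute and a tool call to move; the robot and the scene stay as the last step left them, time stands still between calls to the robot, and variables do not carry over. Pictures are saved under pics/ and viewed, and the job is handed in when it is done.

Besides the shell and the picture viewer there is one more tool, called after "Request:" in YAML: its name, and indented under it one key for each argument. play_rows: Moves the arm, as the interface text tells. Its arguments: {"type":"object","properties":{"targets":{"type":"array"},"squeeze":{"type":"number"}},"required":["targets"]}

```bash
ls; mkdir -p pics; cat > h.py <<'E'
import numpy as np, cv2, pickle
from scipy.spatial.transform import Rotation as R
def grab(r,n,tag):
    s=r.snapshot(n); pickle.dump(s,open(f'{tag}.pkl','wb'))
    cv2.imwrite(f'pics/{tag}.png',s['frame'][:,:,::-1]); return s
def load(tag): return pickle.load(open(f'{tag}.pkl','rb'))
def rays(s,uv):
    uv=np.asarray(uv,float).reshape(-1,1,2)
    p=cv2.undistortPoints(uv,np.array(s['mtx']),np.array(s['dist_coeffs'])).reshape(-1,2)
    d=np.c_[p[:,0],-p[:,1],-np.ones(len(p))]
    return R.from_quat(s['orientation']).apply(d)
def onz(s,uv,z):
    d=rays(s,uv); o=np.array(s['position']); return o+d*((z-o[2])/d[:,2])[:,None]
def depth(s,uv):
    d=rays(s,uv); z=np.array([s['z_map'][int(round(v)),int(round(u))] for u,v in uv]); return np.array(s['position'])+d*z[:,None]
def cloud(s):
    v,u=np.mgrid[0:480,0:640]; uv=np.c_[u.ravel(),v.ravel()].astype(float)
    P=np.array(s['position'])+rays(s,uv)*s['z_map'].ravel()[:,None]
    P[s['z_map'].ravel()==0]=np.nan
    return P.reshape(480,640,3)
E
python3 - <<'E'
from plant import r
from h import *
for n in('side','top'):
    s=grab(r,n,n+'0'); print(n,np.round(s['position'],3),np.round(s['orientation'],3),s['mtx'],s['dist_coeffs'])
st=r.get_state(); print(st)
E
```

```text
pics
side [0.361 0.777 0.748] [-0.048  0.469  0.877 -0.095] [[509.32404992   0.         307.92183723]
 [  0.         509.32404992 239.42668471]
 [  0.           0.           1.        ]] [-0.10364507  0.          0.          0.          0.        ]
top [ 0.267 -0.139  1.493] [ 0.072 -0.063 -0.696  0.711] [[594.40909921   0.         314.0619912 ]
 [  0.         594.40909921 244.03574429]
 [  0.           0.           1.        ]] [-0.16064302  0.          0.          0.          0.        ]
{'clock': 0.1, 'q': array([-1.18620121,  0.68992378, -0.19455442,  1.56619726,  0.15729635,
        0.90253105, -0.21509654]), 'qd': array([ 4.07588175e-04, -3.54577607e-03, -8.13403001e-04, -3.70809028e-03,
        1.23713120e-03, -3.35251272e-05, -1.18816515e-03]), 'joint_torque': array([-2.65355513e-03, -5.28505790e+01, -1.27160087e+00, -1.53837097e+01,
       -5.26260165e-02,  2.04872267e-03,  4.28900034e-05]), 'tool_pos': array([0.21460881, 0.58640299, 0.23798774]), 'eef_rot': array([ 1.74450929e-01,  9.84665516e-01, -8.27703373e-04, -9.72337787e-05]), 'contact_force': array([0.04346627, 0.53943371, 0.77747981]), 'moment': array([ 0.01817782,  0.02701703, -0.06557966]), 'opening': 0.9978395053831786}
```

View pics/side0.png

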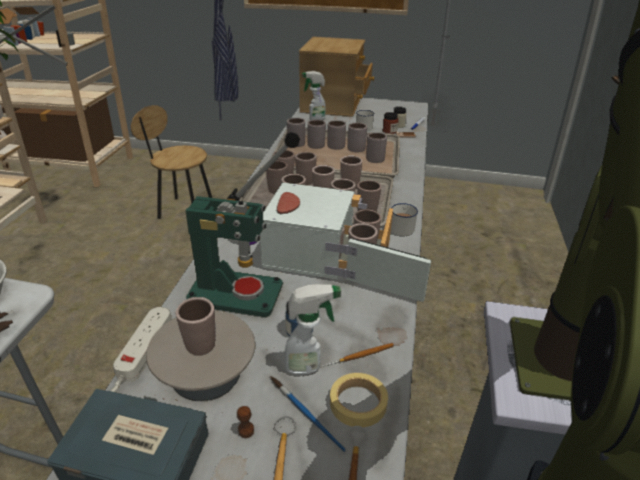

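View pics/top0.png

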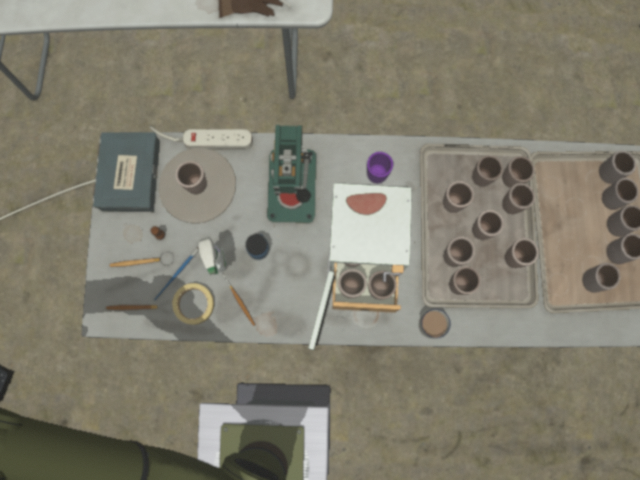

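```bash
python3 - <<'E'
from h import *
s=load('top0'); f=s['frame'][:,:,::-1]
cv2.imwrite('pics/topc.png',cv2.resize(f[160:360,290:460],None,fx=4,fy=3*4/3,interpolation=cv2.INTER_CUBIC)[:, :][:800][0:800:1])
c=cv2.resize(f[170:355,290:470],None,fx=3.2,fy=3.2,interpolation=cv2.INTER_CUBIC); cv2.imwrite('pics/topc.png',c)
s=load('side0'); f=s['frame'][:,:,::-1]
c=cv2.resize(f[170:310,250:450],None,fx=4,fy=4,interpolation=cv2.INTER_CUBIC); cv2.imwrite('pics/sidec.png',c)
s=load('top0');P=cloud(s)
# roof: white, z~0.144
m=(abs(P[:,:,2]-0.144)<0.012)&(np.min(s['frame'],2)>150)
m=m.astype(np.uint8); n,l,st,c=cv2.connectedComponentsWithStats(m)
i=1+np.argmax(st[1:,4]);print(st[i],np.nanmedian(P[l==i][:,2]))
cs,_=cv2.findContours((l==i).astype(np.uint8),cv2.RETR_EXTERNAL,cv2.CHAIN_APPROX_NONE)
k=max(cs,key=cv2.contourArea)
w=onz(s,k.reshape(-1,2),0.144)
print(cv2.minAreaRect(w[:,:2].astype(np.float32)), cv2.boxPoints(cv2.minAreaRect(w[:,:2].astype(np.float32))))
E
```

```text
[ 330  184   81   82 5396] 0.1442892171096336
((0.5792472958564758, -0.24948380887508392), (0.18267406523227692, 0.1887333244085312), 88.0260238647461) [[ 0.48179048 -0.33751613]
 [ 0.67041177 -0.34401715]
 [ 0.6767041  -0.16145149]
 [ 0.48808283 -0.15495047]]
```

View pics/topc.png

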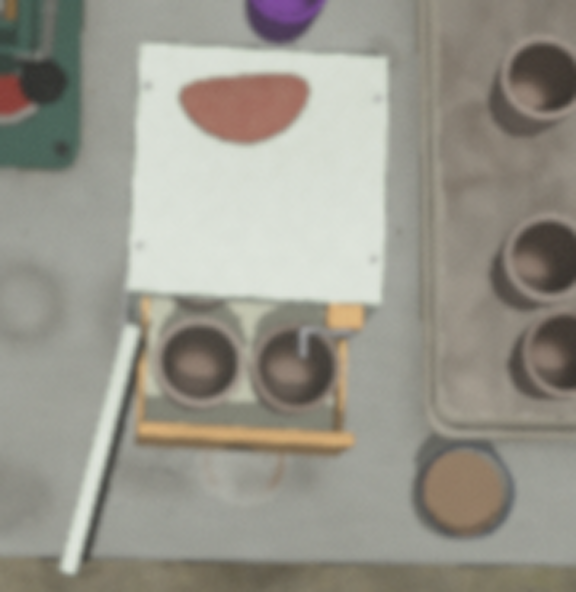

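View pics/sidec.png

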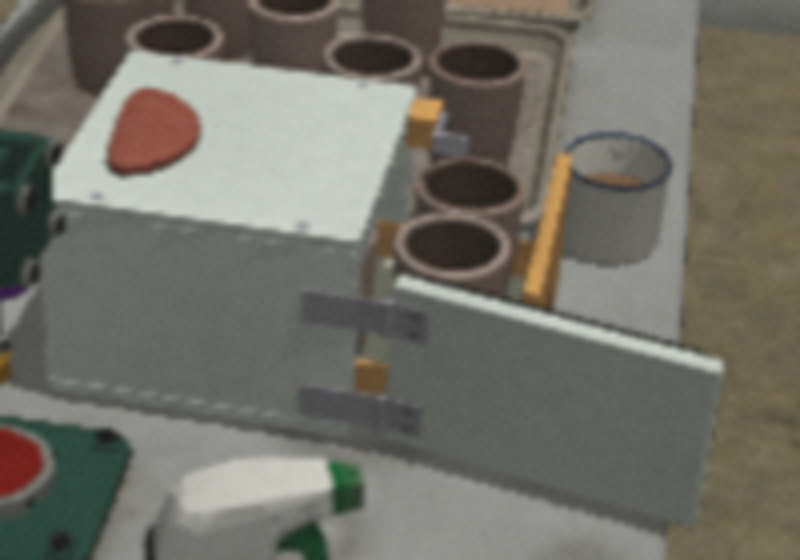

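```bash
python3 - <<'E'
from h import *
s=load('top0'); c=lambda x,y:(290+(x+.5)/3.2-.5,170+(y+.5)/3.2-.5)
yaw=-0.0345; bx=np.array([.579,-.2495]); M=np.array([[np.cos(yaw),-np.sin(yaw)],[np.sin(yaw),np.cos(yaw)]])
box=lambda w:(np.asarray(w)[...,:2]-bx)@M
def p(n,z,*pts):
    w=onz(s,[c(*q) for q in pts],z); print(n,np.round(w[:,:2],4).tolist(),'box',np.round(box(w)*1000,1).tolist())
p('roof',.144,(140,44),(388,56),(381,303),(128,290))
p('trayfront top outer L,R',.118,(139,440),(351,447))
p('door top free edge outer/inner, hinge',.119,(62,572),(77,574),(128,325),(139,327))
p('lug',.139,(302,330),(302,355),(325,330))
p('block',.144,(330,304),(364,304),(330,328),(364,328))
p('pots',.115,(200,361),(295,365))
p('cup',.064,(463,488))
s2=load('side0');d=lambda x,y:(250+(x+.5)/4-.5,170+(y+.5)/4-.5)
w=depth(s2,[d(450,140),d(430,142),d(462,145),d(425,108),d(560,180),d(715,370)]);print(np.round(w,3).tolist(),np.round(box(w)*1000))
w=onz(s2,[d(398,281),d(722,361)],.119);print('door side',np.round(w,3).tolist(),box(w)*1000)
P=cloud(s)
for n,(u,v) in dict(spray=(208,250),jar=(258,245),needle=(240,300),sp2=(210,265)).items(): print(n,np.round(P[v,u],3))
E
python3 - <<'E'
import sys; sys.path.insert(0,'.')
import os; os.chdir('.')
from h import *
f=load('side0')['frame'][:,:,::-1]
cv2.imwrite('pics/catch.png',cv2.resize(f[185:235,335:395],None,fx=12,fy=12,interpolation=cv2.INTER_CUBIC))
E
```

```text
roof [[0.6761, -0.1606], [0.671, -0.3442], [0.4861, -0.3372], [0.4919, -0.1549]] box [[94.0, 92.2], [95.2, -91.5], [-89.9, -90.9], [-90.3, 91.5]]
trayfront top outer L,R [[0.3865, -0.1652], [0.3843, -0.3188]] box [[-195.3, 77.6], [-192.2, -75.9]]
door top free edge outer/inner, hinge [[0.2906, -0.1118], [0.2894, -0.1226], [0.4702, -0.1557], [0.4689, -0.1637]] box [[-293.0, 127.7], [-293.8, 116.9], [-111.9, 90.0], [-113.0, 81.9]]
lug [[0.4661, -0.2807], [0.448, -0.2807], [0.4664, -0.2973]] box [[-111.8, -35.1], [-129.9, -35.7], [-110.9, -51.7]]
block [[0.4846, -0.3004], [0.4851, -0.3249], [0.4672, -0.3003], [0.4677, -0.3248]] box [[-92.6, -54.1], [-91.2, -78.6], [-110.0, -54.7], [-108.7, -79.1]]
pots [[0.4453, -0.2087], [0.4437, -0.2782]] box [[-135.0, 36.1], [-134.2, -33.3]]
cup [[0.3593, -0.4106]] box [[-214.0, -168.6]]
[[0.455, -0.282, 0.143], [0.469, -0.302, 0.128], [0.447, -0.282, 0.14], [0.474, -0.309, 0.147], [0.388, -0.286, 0.121], [0.292, -0.114, 0.119]] [[-123.  -36.]
 [-109.  -56.]
 [-130.  -37.]
 [-103.  -63.]
 [-190.  -43.]
 [-291.  125.]]
door side [[0.467, -0.16, 0.119], [0.289, -0.123, 0.119]] [[-115.00001505   85.46768589]
 [-294.62075573  116.78809399]]
spray [0.501 0.118 0.196]
jar [0.539 0.02  0.067]
needle [0.408 0.066 0.014]
sp2 [0.467 0.111 0.195]
```

View pics/catch.png

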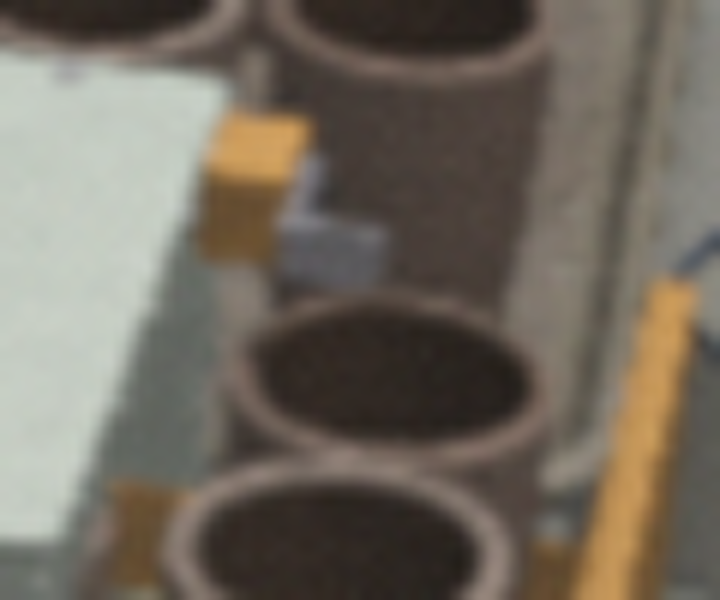

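Candidates are as follows.
- **Box, tray and door:** there is only one of each. The white roof is at top (371,224), the tray board at (367,308) and the door at (322,310).
- **Catch:** the lug is at top (385,277) and side (362,205).
- **Look-alikes to leave alone:** the purple tumbler at top (380,165), and the loose tumblers on the board to the right and on the wheel.

The close crop shows the steel lug near level, beside the wooden block.

First move: turn square to the box, shut the fingers and start across.

Request:
play_rows:
  targets:
    - {"jaw": 1, "dz": -0.005, "yaw": -0.11}
    - {"jaw": 1, "yaw": -0.11}
    - {"jaw": 1, "yaw": -0.1}
    - {"jaw": 1, "dx": -0.02, "dy": -0.035}
    - {"jaw": 1, "dx": -0.022, "dy": -0.042}
  squeeze: 20

```text
invalid input
```

Request:
play_rows:
  targets:
    - {"jaw": 1, "dx": 0, "dy": 0, "dz": -0.005, "yaw": -0.11}
    - {"jaw": 1, "dx": 0, "dy": 0, "dz": 0, "yaw": -0.11}
    - {"jaw": 1, "dx": 0, "dy": 0, "dz": 0, "yaw": -0.1}
    - {"jaw": 1, "dx": -0.02, "dy": -0.035, "dz": 0, "yaw": 0}
    - {"jaw": 1, "dx": -0.022, "dy": -0.042, "dz": 0, "yaw": 0}
  squeeze: 20

```text
clock: 0.6
tool_pos: [0.2503, 0.5117, 0.2407]
eef_rot: [0.003, 1.0, 0.0, -0.003]
contact_force: [-0.1, 0.5, -0.9]
opening: 0.571
```

Request:
play_rows:
  targets:
    - {"jaw": 1, "dx": -0.022, "dy": -0.044, "dz": 0, "yaw": 0}
    - {"jaw": 1, "dx": -0.022, "dy": -0.044, "dz": 0, "yaw": 0}
    - {"jaw": 1, "dx": -0.022, "dy": -0.044, "dz": 0, "yaw": 0}
    - {"jaw": 1, "dx": -0.022, "dy": -0.044, "dz": 0, "yaw": 0}
    - {"jaw": 1, "dx": -0.022, "dy": -0.044, "dz": 0, "yaw": 0}

```text
clock: 1.1
tool_pos: [0.3594, 0.2856, 0.2387]
eef_rot: [0.001, 1.0, -0.001, -0.003]
contact_force: [1.4, 0.4, -0.0]
opening: 0.118
```

Request:
play_rows:
  targets:
    - {"jaw": 1, "dx": -0.01, "dy": -0.048, "dz": 0, "yaw": 0}
    - {"jaw": 1, "dx": -0.01, "dy": -0.048, "dz": 0, "yaw": 0}
    - {"jaw": 1, "dx": 0, "dy": -0.048, "dz": 0, "yaw": 0}
    - {"jaw": 1, "dx": 0, "dy": -0.048, "dz": 0, "yaw": 0}
    - {"jaw": 1, "dx": 0, "dy": -0.048, "dz": 0, "yaw": 0}

```text
clock: 1.6
tool_pos: [0.3808, 0.0381, 0.2383]
eef_rot: [0.003, 1.0, -0.0, -0.002]
contact_force: [1.1, -0.4, 1.0]
opening: 0.008
```

Request:
play_rows:
  targets:
    - {"jaw": 1, "dx": 0.005, "dy": -0.048, "dz": 0, "yaw": 0.01}
    - {"jaw": 1, "dx": 0.005, "dy": -0.048, "dz": 0, "yaw": 0.01}
    - {"jaw": 1, "dx": 0.005, "dy": -0.048, "dz": 0, "yaw": 0.008}
    - {"jaw": 1, "dx": 0.005, "dy": -0.048, "dz": 0, "yaw": 0}
    - {"jaw": 1, "dx": 0.005, "dy": -0.048, "dz": 0, "yaw": 0}

```text
clock: 2.1
tool_pos: [0.3485, -0.2099, 0.2384]
eef_rot: [0.017, 1.0, -0.0, -0.001]
contact_force: [1.7, -1.2, -0.1]
opening: 0.005
```

Request:
play_rows:
  targets:
    - {"jaw": 1, "dx": 0, "dy": -0.035, "dz": 0, "yaw": 0}
    - {"jaw": 1, "dx": 0, "dy": 0, "dz": 0.03, "yaw": 0}
    - {"jaw": 1, "dx": 0, "dy": 0, "dz": 0.04, "yaw": 0}
    - {"jaw": 1, "dx": 0, "dy": 0, "dz": 0.03, "yaw": 0}
    - {"jaw": 1, "dx": 0, "dy": 0, "dz": 0, "yaw": 0}

```text
clock: 2.6
tool_pos: [0.3448, -0.2581, 0.1356]
eef_rot: [0.028, 1.0, -0.003, 0.001]
contact_force: [-0.3, 0.5, -0.4]
opening: 0.004
```

Request:
play_rows:
  targets:
    - {"jaw": 1, "dx": 0, "dy": 0.02, "dz": 0.015, "yaw": -0.02}
    - {"jaw": 1, "dx": 0, "dy": 0, "dz": 0.022, "yaw": 0}
    - {"jaw": 1, "dx": -0.008, "dy": 0, "dz": 0, "yaw": 0}
    - {"jaw": 1, "dx": -0.008, "dy": 0, "dz": 0, "yaw": 0}
    - {"jaw": 1, "dx": -0.005, "dy": 0, "dz": 0, "yaw": 0}

```text
clock: 3.1
tool_pos: [0.3703, -0.2398, 0.1018]
eef_rot: [0.018, 1.0, -0.004, 0.002]
contact_force: [0.8, -0.5, 0.7]
opening: 0.003
```

Request:
play_rows:
  targets:
    - {"jaw": 1, "dx": -0.005, "dy": 0, "dz": 0, "yaw": 0}
    - {"jaw": 1, "dx": -0.005, "dy": 0, "dz": 0, "yaw": 0}
    - {"jaw": 1, "dx": -0.005, "dy": 0, "dz": 0, "yaw": 0}
    - {"jaw": 1, "dx": -0.005, "dy": 0, "dz": 0, "yaw": 0}
    - {"jaw": 1, "dx": -0.005, "dy": 0, "dz": 0, "yaw": 0}

```text
clock: 3.6
tool_pos: [0.3937, -0.2413, 0.104]
eef_rot: [0.019, 1.0, -0.004, -0.001]
contact_force: [-3.3, 0.8, -0.6]
opening: 0.007
```

Request:
play_rows:
  targets:
    - {"jaw": 1, "dx": -0.006, "dy": 0, "dz": 0.001, "yaw": 0}
    - {"jaw": 1, "dx": -0.006, "dy": 0, "dz": 0.001, "yaw": 0}
    - {"jaw": 1, "dx": -0.006, "dy": 0, "dz": 0.001, "yaw": 0}
    - {"jaw": 1, "dx": -0.006, "dy": 0, "dz": 0.001, "yaw": 0}
    - {"jaw": 1, "dx": -0.006, "dy": 0, "dz": 0.001, "yaw": 0}

```text
clock: 4.1
tool_pos: [0.4262, -0.2431, 0.0991]
eef_rot: [0.019, 1.0, -0.005, -0.0]
contact_force: [-2.8, 0.7, 2.6]
opening: 0.007
```

Request:
play_rows:
  targets:
    - {"jaw": 1, "dx": -0.006, "dy": 0, "dz": 0.001, "yaw": 0}
    - {"jaw": 1, "dx": -0.006, "dy": 0, "dz": 0.001, "yaw": 0}
    - {"jaw": 1, "dx": -0.006, "dy": 0, "dz": 0, "yaw": 0}
    - {"jaw": 1, "dx": -0.006, "dy": 0, "dz": 0, "yaw": 0}
    - {"jaw": 1, "dx": -0.006, "dy": 0, "dz": 0, "yaw": 0}

```text
clock: 4.6
tool_pos: [0.4591, -0.2444, 0.0967]
eef_rot: [0.019, 1.0, -0.005, -0.0]
contact_force: [-2.5, 0.2, 3.1]
opening: 0.008
```

```bash
python3 - <<'E'
from plant import r
from h import *
a=grab(r,'side','side1'); 
cv2.imwrite('pics/s1.png',cv2.resize(a['frame'][150:310,240:450,::-1],None,fx=3.5,fy=3.5,interpolation=cv2.INTER_CUBIC))
E
```

```text
(no output)
```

View pics/s1.png

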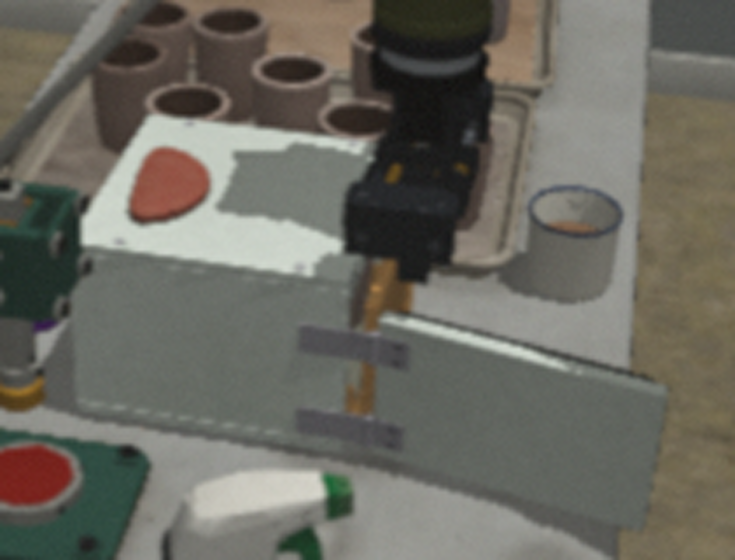

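The tray board (crop 385,290) is nearly at the front, and nothing else has been disturbed. I'll go on to the stop.

Request:
play_rows:
  targets:
    - {"jaw": 1, "dx": -0.005, "dy": 0, "dz": -0.001, "yaw": 0}
    - {"jaw": 1, "dx": -0.005, "dy": 0, "dz": -0.001, "yaw": 0}
    - {"jaw": 1, "dx": -0.005, "dy": 0, "dz": 0, "yaw": 0}
    - {"jaw": 1, "dx": -0.005, "dy": 0, "dz": 0, "yaw": 0}
    - {"jaw": 1, "dx": -0.005, "dy": 0, "dz": 0, "yaw": 0}

```text
clock: 5.15
tool_pos: [0.4733, -0.2448, 0.0976]
eef_rot: [0.021, 1.0, -0.004, -0.014]
contact_force: [-11.7, 1.3, 10.0]
opening: 0.006
```

Request:
play_rows:
  targets:
    - {"jaw": 1, "dx": -0.005, "dy": 0, "dz": 0, "yaw": 0}
    - {"jaw": 1, "dx": -0.005, "dy": 0, "dz": 0, "yaw": 0}
    - {"jaw": 1, "dx": -0.005, "dy": 0, "dz": 0, "yaw": 0}
    - {"jaw": 1, "dx": -0.005, "dy": 0, "dz": 0, "yaw": 0}
    - {"jaw": 1, "dx": -0.005, "dy": 0, "dz": 0, "yaw": 0}

```text
clock: 5.65
tool_pos: [0.4722, -0.2448, 0.097]
eef_rot: [0.023, 0.999, -0.004, -0.041]
contact_force: [-11.7, 2.5, 11.6]
opening: 0.005
```

Request:
play_rows:
  targets:
    - {"jaw": 1, "dx": 0.008, "dy": 0, "dz": 0, "yaw": 0}
    - {"jaw": 1, "dx": 0.012, "dy": 0, "dz": 0, "yaw": 0}
    - {"jaw": 1, "dx": 0.02, "dy": 0, "dz": 0, "yaw": 0}
    - {"jaw": 1, "dx": 0.02, "dy": 0, "dz": 0, "yaw": 0}
    - {"jaw": 1, "dx": 0.02, "dy": 0, "dz": 0, "yaw": 0}

```text
clock: 6.15
tool_pos: [0.4019, -0.2413, 0.1046]
eef_rot: [0.022, 0.999, -0.004, -0.03]
contact_force: [-0.8, 0.1, 0.1]
opening: 0.003
```

```bash
python3 - <<'E'
from plant import r
from h import *
print(R.from_quat(r.get_state()['eef_rot']).as_matrix().round(4))
for n in ('side','top'):
    a=grab(r,n,n+'2')
a=load('side2');b=load('top2')
cv2.imwrite('pics/s2.png',np.hstack([cv2.resize(a['frame'][170:310,270:410,::-1],(400,400),interpolation=cv2.INTER_CUBIC),cv2.resize(b['frame'][230:350,300:420,::-1],(400,400),interpolation=cv2.INTER_CUBIC)]))
E
```

```text
[[-0.9973  0.0432 -0.0591]
 [ 0.0437  0.999  -0.0071]
 [ 0.0588 -0.0096 -0.9982]]
```

View pics/s2.png

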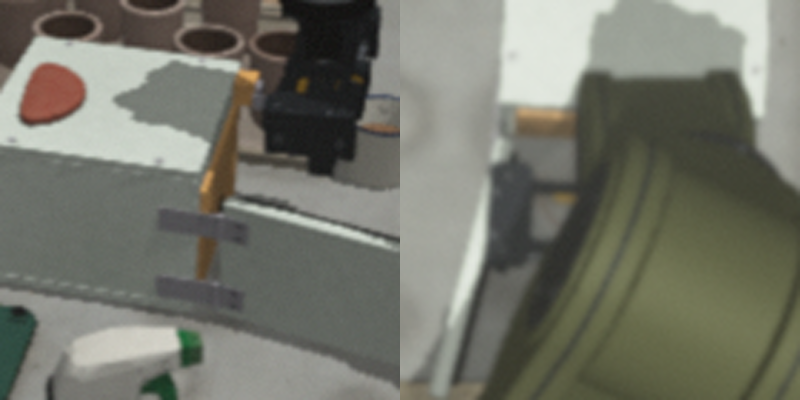

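Request:
play_rows:
  targets:
    - {"jaw": 1, "dx": 0, "dy": 0, "dz": -0.035, "yaw": 0}
    - {"jaw": 1, "dx": 0, "dy": 0, "dz": -0.035, "yaw": 0}
    - {"jaw": 1, "dx": 0, "dy": 0.045, "dz": 0, "yaw": 0}
    - {"jaw": 1, "dx": 0, "dy": 0.045, "dz": 0, "yaw": 0}
    - {"jaw": 1, "dx": 0, "dy": 0.045, "dz": 0, "yaw": 0}

```text
clock: 6.75
tool_pos: [0.4233, -0.1105, 0.1771]
eef_rot: [0.031, 0.999, -0.005, -0.021]
contact_force: [1.8, 0.4, -0.1]
opening: 0.006
```

Request:
play_rows:
  targets:
    - {"jaw": 1, "dx": 0.006, "dy": 0.018, "dz": 0, "yaw": 0}
    - {"jaw": 1, "dx": 0, "dy": 0, "dz": 0, "yaw": 0}
    - {"jaw": 1, "dx": 0, "dy": 0, "dz": 0, "yaw": 0}
    - {"jaw": 1, "dx": 0, "dy": 0, "dz": 0, "yaw": 0}
    - {"jaw": 1, "dx": 0, "dy": 0, "dz": 0, "yaw": 0}

```text
clock: 7.25
tool_pos: [0.4285, -0.0854, 0.1788]
eef_rot: [0.026, 1.0, -0.003, -0.013]
contact_force: [0.3, -0.3, 0.5]
opening: 0.002
```

```bash
python3 - <<'E'
from plant import r
from h import *
print(R.from_quat(r.get_state()['eef_rot']).as_matrix().round(4))
for n in ('side','top'):
    a=grab(r,n,n+'3')
a=load('side3');b=load('top3')
cv2.imwrite('pics/s3.png',np.hstack([cv2.resize(a['frame'][150:320,260:430,::-1],(400,400),interpolation=cv2.INTER_CUBIC),cv2.resize(b['frame'][220:350,290:420,::-1],(400,400),interpolation=cv2.INTER_CUBIC)]))
E
```

```text
[[-0.9983  0.0517 -0.0262]
 [ 0.0518  0.9986 -0.0044]
 [ 0.026  -0.0058 -0.9996]]
```

View pics/s3.png

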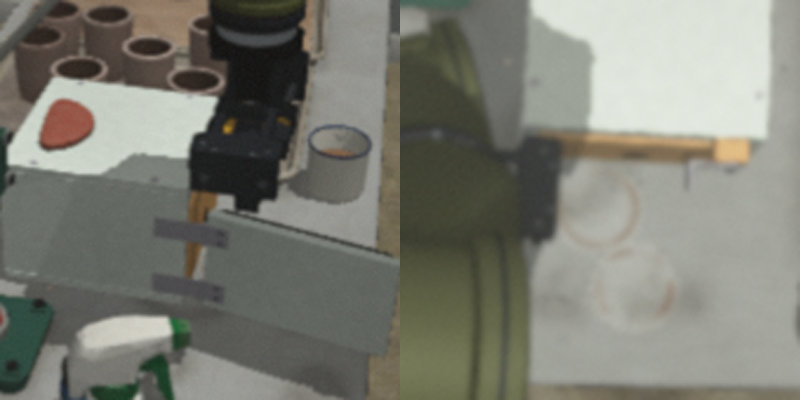

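Request:
play_rows:
  targets:
    - {"jaw": 1, "dx": 0.018, "dy": 0, "dz": 0, "yaw": 0}
    - {"jaw": 1, "dx": 0.018, "dy": 0, "dz": 0, "yaw": 0}
    - {"jaw": 1, "dx": 0, "dy": 0, "dz": 0.03, "yaw": 0}
    - {"jaw": 1, "dx": 0, "dy": 0, "dz": 0.03, "yaw": 0}
    - {"jaw": 1, "dx": 0, "dy": 0, "dz": 0.024, "yaw": 0}

```text
clock: 7.85
tool_pos: [0.3925, -0.0884, 0.0961]
eef_rot: [0.031, 0.999, -0.003, -0.008]
contact_force: [-0.2, -0.5, -0.4]
opening: 0.006
```

Request:
play_rows:
  targets:
    - {"jaw": 1, "dx": 0, "dy": -0.01, "dz": 0, "yaw": -0.01}
    - {"jaw": 1, "dx": 0, "dy": -0.01, "dz": 0, "yaw": 0}
    - {"jaw": 1, "dx": 0, "dy": -0.01, "dz": 0, "yaw": 0}
    - {"jaw": 1, "dx": 0, "dy": -0.01, "dz": 0, "yaw": 0}
    - {"jaw": 1, "dx": 0, "dy": -0.01, "dz": 0, "yaw": 0}

```text
clock: 8.35
tool_pos: [0.389, -0.144, 0.0974]
eef_rot: [0.027, 1.0, -0.004, -0.009]
contact_force: [0.7, 1.3, -1.2]
opening: 0.006
```

Request:
play_rows:
  targets:
    - {"jaw": 1, "dx": -0.001, "dy": -0.009, "dz": 0, "yaw": 0}
    - {"jaw": 1, "dx": -0.001, "dy": -0.009, "dz": 0, "yaw": 0}
    - {"jaw": 1, "dx": -0.003, "dy": -0.009, "dz": 0, "yaw": 0}
    - {"jaw": 1, "dx": -0.003, "dy": -0.008, "dz": 0, "yaw": 0}
    - {"jaw": 1, "dx": -0.003, "dy": -0.008, "dz": 0, "yaw": 0}

```text
clock: 8.85
tool_pos: [0.3985, -0.1967, 0.1042]
eef_rot: [0.031, 0.999, -0.005, -0.004]
contact_force: [0.5, 1.1, 1.1]
opening: 0.003
```

```bash
python3 - <<'E'
from plant import r
from h import *
st=r.get_state(); d=st['tool_pos'][:2]-np.array([.4727,-.1537]); y=-.0345
print((d@np.array([[np.cos(y),-np.sin(y)],[np.sin(y),np.cos(y)]])*1000).round(1))
a=grab(r,'side','side4')
cv2.imwrite('pics/s4.png',cv2.resize(a['frame'][150:320,260:430,::-1],(600,600),interpolation=cv2.INTER_CUBIC))
E
```

```text
[-72.6 -45.6]
```

View pics/s4.png

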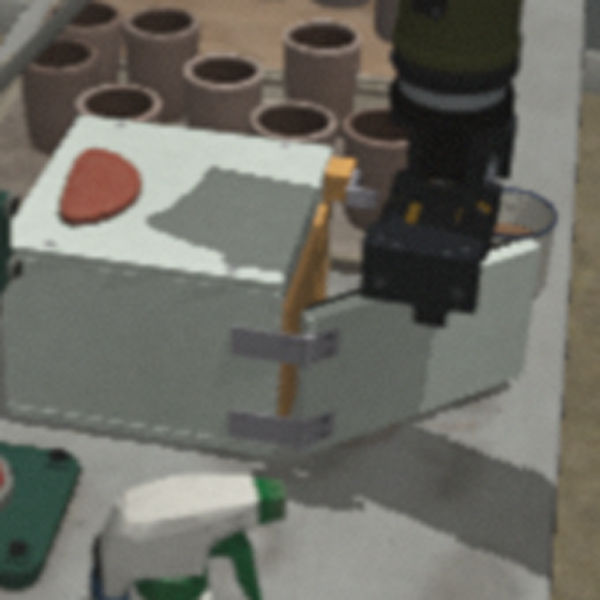

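The door is swinging properly, now at roughly 0.8 rad, and the catch is still up at crop (355,195). I'll continue the arc.

Request:
play_rows:
  targets:
    - {"jaw": 1, "dx": -0.006, "dy": -0.005, "dz": 0.002, "yaw": 0}
    - {"jaw": 1, "dx": -0.006, "dy": -0.005, "dz": 0.002, "yaw": 0}
    - {"jaw": 1, "dx": -0.006, "dy": -0.005, "dz": 0.001, "yaw": 0}
    - {"jaw": 1, "dx": -0.006, "dy": -0.003, "dz": 0.001, "yaw": 0}
    - {"jaw": 1, "dx": -0.006, "dy": -0.003, "dz": 0, "yaw": 0}

```text
clock: 9.4
tool_pos: [0.4288, -0.2236, 0.0981]
eef_rot: [0.033, 0.999, -0.006, -0.005]
contact_force: [-0.1, 0.1, 0.0]
opening: 0.009
```

Request:
play_rows:
  targets:
    - {"jaw": 1, "dx": -0.006, "dy": -0.002, "dz": 0, "yaw": 0}
    - {"jaw": 1, "dx": -0.006, "dy": -0.002, "dz": 0, "yaw": 0}
    - {"jaw": 1, "dx": -0.006, "dy": 0, "dz": 0, "yaw": 0}
    - {"jaw": 1, "dx": -0.005, "dy": 0, "dz": 0, "yaw": 0}
    - {"jaw": 1, "dx": -0.005, "dy": 0, "dz": 0, "yaw": 0}

```text
clock: 9.9
tool_pos: [0.4589, -0.23, 0.0975]
eef_rot: [0.032, 0.999, -0.006, -0.005]
contact_force: [-0.9, -0.7, 0.2]
opening: 0.005
```

Request:
play_rows:
  targets:
    - {"jaw": 1, "dx": -0.003, "dy": 0, "dz": 0, "yaw": 0}
    - {"jaw": 1, "dx": -0.003, "dy": 0, "dz": 0, "yaw": 0}
    - {"jaw": 1, "dx": -0.003, "dy": 0, "dz": 0, "yaw": 0}
    - {"jaw": 1, "dx": -0.003, "dy": 0, "dz": 0, "yaw": 0}
    - {"jaw": 1, "dx": -0.003, "dy": 0, "dz": 0, "yaw": 0}

```text
clock: 10.4
tool_pos: [0.4586, -0.2302, 0.0964]
eef_rot: [0.033, 0.999, -0.007, -0.022]
contact_force: [-5.6, 0.6, 5.7]
opening: 0.006
```

```bash
python3 - <<'E'
from plant import r
from h import *
print(R.from_quat(r.get_state()['eef_rot']).as_matrix().round(4))
a=grab(r,'side','side5')
cv2.imwrite('pics/s5.png',cv2.resize(a['frame'][170:300,270:400,::-1],(600,600),interpolation=cv2.INTER_CUBIC))
E
```

```text
[[-0.9969  0.065  -0.0437]
 [ 0.0655  0.9978 -0.0119]
 [ 0.0428 -0.0147 -0.999 ]]
```

View pics/s5.png

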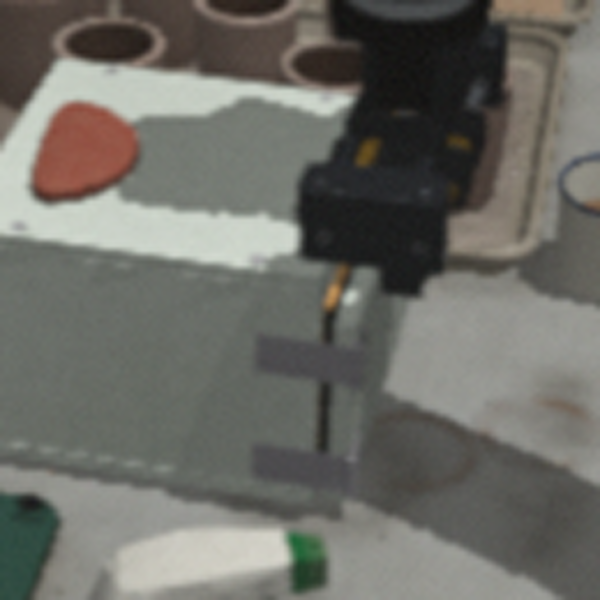

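Door is shut: firm stop at TCP x = 0.4587, which matches the face predicted from the tray stop. Next I back off 5 mm, square up, lift and go over the lug.

Request:
play_rows:
  targets:
    - {"jaw": 1, "dx": 0.007, "dy": 0, "dz": 0, "yaw": -0.015}
    - {"jaw": 1, "dx": 0, "dy": 0, "dz": -0.03, "yaw": -0.015}
    - {"jaw": 1, "dx": 0, "dy": 0, "dz": -0.035, "yaw": 0}
    - {"jaw": 1, "dx": 0, "dy": -0.02, "dz": -0.005, "yaw": 0}
    - {"jaw": 1, "dx": 0, "dy": -0.02, "dz": 0, "yaw": 0}

```text
clock: 10.95
tool_pos: [0.4544, -0.2655, 0.1695]
eef_rot: [0.012, 1.0, -0.005, -0.021]
contact_force: [-0.7, 0.0, 0.3]
opening: 0.008
```

Request:
play_rows:
  targets:
    - {"jaw": 1, "dx": 0, "dy": 0, "dz": 0, "yaw": 0}
    - {"jaw": 1, "dx": 0, "dy": 0, "dz": 0, "yaw": 0}
    - {"jaw": 1, "dx": 0, "dy": 0, "dz": 0, "yaw": 0}
    - {"jaw": 1, "dx": 0, "dy": 0, "dz": 0, "yaw": 0}
    - {"jaw": 1, "dx": 0, "dy": 0, "dz": 0, "yaw": 0}

```text
clock: 11.45
tool_pos: [0.4544, -0.2644, 0.1692]
eef_rot: [0.011, 1.0, -0.005, -0.021]
contact_force: [-0.8, 0.3, -0.4]
opening: 0.006
```

```bash
cat >> h.py <<'E'
BX=np.array([.581,-.2495]);YW=-.0345
def tb(r):
    st=r.get_state(); d=st['tool_pos'][:2]-BX
    print('box mm',(d@np.array([[np.cos(YW),-np.sin(YW)],[np.sin(YW),np.cos(YW)]])*1000).round(1),st['tool_pos'].round(4),st['contact_force'].round(1))
    print(R.from_quat(st['eef_rot']).as_matrix().round(4)[:,1:])
E
python3 - <<'E'
from plant import r
from h import *
tb(r)
a=grab(r,'side','side6');b=grab(r,'top','top6')
cv2.imwrite('pics/s6.png',np.hstack([cv2.resize(a['frame'][160:280,300:420,::-1],(400,400),interpolation=cv2.INTER_CUBIC),cv2.resize(b['frame'][220:320,330:430,::-1],(400,400),interpolation=cv2.INTER_CUBIC)]))
E
```

```text
box mm [-126.   -19.3] [ 0.4544 -0.2644  0.1692] [-0.8  0.3 -0.4]
[[ 0.0227 -0.0412]
 [ 0.9997 -0.0093]
 [-0.0102 -0.9991]]
```

View pics/s6.png

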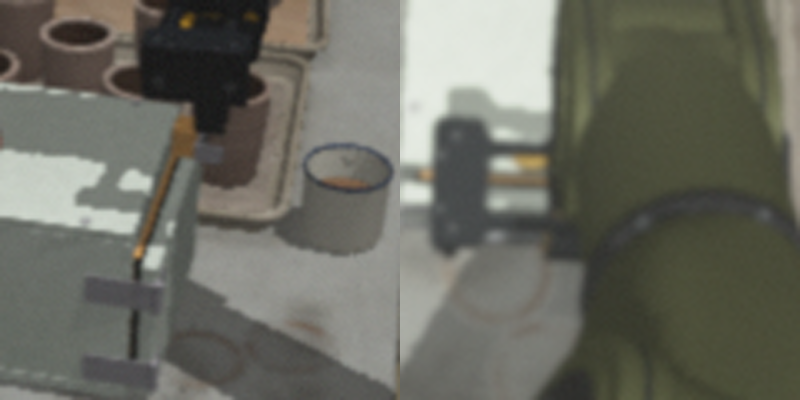

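Request:
play_rows:
  targets:
    - {"jaw": 1, "dx": 0, "dy": -0.015, "dz": 0, "yaw": 0}
    - {"jaw": 1, "dx": 0, "dy": 0, "dz": 0.01, "yaw": 0}
    - {"jaw": 1, "dx": 0, "dy": 0, "dz": 0.006, "yaw": 0}
    - {"jaw": 1, "dx": 0, "dy": 0, "dz": 0.005, "yaw": 0}
    - {"jaw": 1, "dx": 0, "dy": 0, "dz": 0.005, "yaw": 0}

```text
clock: 12.05
tool_pos: [0.4531, -0.2814, 0.1413]
eef_rot: [0.012, 1.0, -0.005, -0.02]
contact_force: [0.1, 1.0, 1.0]
opening: 0.002
```

Request:
play_rows:
  targets:
    - {"jaw": 1, "dx": 0, "dy": 0, "dz": 0.004, "yaw": 0}
    - {"jaw": 1, "dx": 0, "dy": 0, "dz": 0.004, "yaw": 0}
    - {"jaw": 1, "dx": 0, "dy": 0, "dz": 0.004, "yaw": 0}
    - {"jaw": 1, "dx": 0, "dy": 0, "dz": 0.004, "yaw": 0}
    - {"jaw": 1, "dx": 0, "dy": 0, "dz": 0, "yaw": 0}

```text
clock: 12.55
tool_pos: [0.4529, -0.2813, 0.1234]
eef_rot: [0.011, 1.0, -0.005, -0.02]
contact_force: [0.7, 0.6, 0.3]
opening: 0.003
```

```bash

python3 - <<'E'
from plant import r
from h import *
tb(r)
a=grab(r,'side','side7')
cv2.imwrite('pics/s7.png',cv2.resize(a['frame'][170:270,310:410,::-1],(600,600),interpolation=cv2.INTER_CUBIC))
E
```

```text
box mm [-127.   -36.2] [ 0.4529 -0.2813  0.1234] [0.7 0.6 0.3]
[[ 0.0224 -0.0403]
 [ 0.9997 -0.0096]
 [-0.0105 -0.9991]]
```

View pics/s7.png

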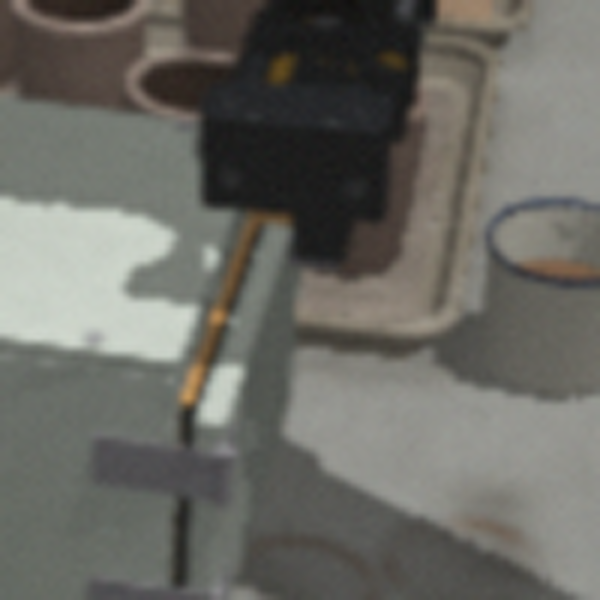

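Request:
play_rows:
  targets:
    - {"jaw": 1, "dx": 0, "dy": 0, "dz": 0.004, "yaw": 0}
    - {"jaw": 1, "dx": 0, "dy": 0, "dz": 0.004, "yaw": 0}
    - {"jaw": 1, "dx": 0, "dy": 0, "dz": 0.004, "yaw": 0}
    - {"jaw": 1, "dx": 0, "dy": 0, "dz": 0.002, "yaw": 0}
    - {"jaw": 1, "dx": 0, "dy": 0, "dz": 0, "yaw": 0}

```text
clock: 13.1
tool_pos: [0.4529, -0.2853, 0.1099]
eef_rot: [0.013, 1.0, -0.008, -0.019]
contact_force: [-0.5, -0.1, 2.4]
opening: 0.004
```

Request:
play_rows:
  targets:
    - {"jaw": 1, "dx": 0, "dy": 0, "dz": -0.01, "yaw": 0}
    - {"jaw": 1, "dx": 0, "dy": 0.012, "dz": 0, "yaw": 0}
    - {"jaw": 1, "dx": 0, "dy": 0.018, "dz": 0, "yaw": 0}
    - {"jaw": 1, "dx": 0, "dy": 0.01, "dz": 0, "yaw": 0}
    - {"jaw": 1, "dx": 0, "dy": 0, "dz": 0, "yaw": 0}

```text
clock: 13.6
tool_pos: [0.4536, -0.2387, 0.1194]
eef_rot: [0.012, 1.0, -0.005, -0.02]
contact_force: [0.2, 0.6, 0.0]
opening: 0.005
```

```bash

python3 - <<'E'
from plant import r
from h import *
tb(r)
a=grab(r,'side','side8')
cv2.imwrite('pics/s8.png',cv2.resize(a['frame'][170:270,310:410,::-1],(600,600),interpolation=cv2.INTER_CUBIC))
E
```

```text
box mm [-127.7    6.4] [ 0.4536 -0.2387  0.1194] [0.2 0.6 0. ]
[[ 0.023  -0.0394]
 [ 0.9997 -0.0099]
 [-0.0109 -0.9992]]
```

View pics/s8.png

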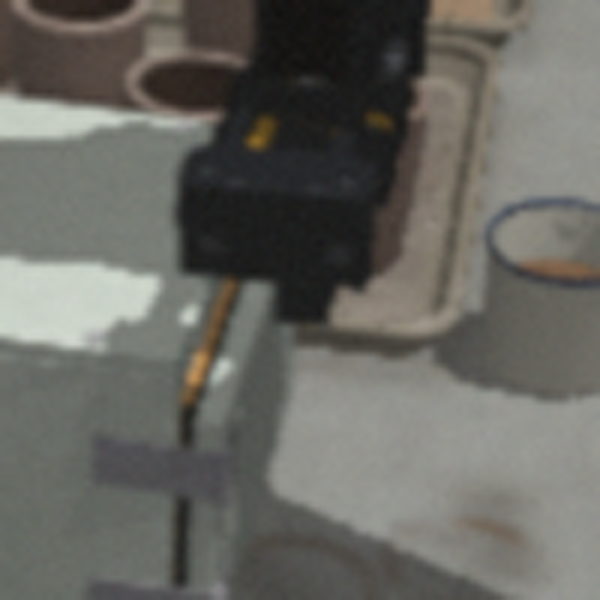

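Request:
play_rows:
  targets:
    - {"jaw": 1, "dx": 0, "dy": 0, "dz": 0.012, "yaw": 0}
    - {"jaw": 1, "dx": 0, "dy": 0, "dz": 0.012, "yaw": 0}
    - {"jaw": 1, "dx": 0, "dy": -0.01, "dz": 0, "yaw": 0}
    - {"jaw": 1, "dx": 0, "dy": -0.008, "dz": 0, "yaw": 0}
    - {"jaw": 1, "dx": 0, "dy": -0.005, "dz": 0, "yaw": 0}

```text
clock: 14.15
tool_pos: [0.4514, -0.2663, 0.0931]
eef_rot: [0.013, 1.0, -0.006, -0.02]
contact_force: [-0.1, -0.5, 0.2]
opening: 0.007
```

Request:
play_rows:
  targets:
    - {"jaw": 1, "dx": 0, "dy": -0.004, "dz": 0, "yaw": 0}
    - {"jaw": 1, "dx": 0, "dy": -0.004, "dz": 0, "yaw": 0}
    - {"jaw": 1, "dx": 0, "dy": -0.004, "dz": 0, "yaw": 0}
    - {"jaw": 1, "dx": 0, "dy": -0.004, "dz": 0, "yaw": 0}
    - {"jaw": 1, "dx": 0, "dy": 0, "dz": 0, "yaw": 0}

```text
clock: 14.65
tool_pos: [0.4505, -0.2847, 0.0938]
eef_rot: [0.014, 1.0, -0.006, -0.02]
contact_force: [-0.4, -0.3, -0.3]
opening: 0.005
```

```bash

python3 - <<'E'
from plant import r
from h import *
tb(r)
E
```

```text
box mm [-129.2  -39.7] [ 0.4505 -0.2847  0.0938] [-0.4 -0.3 -0.3]
[[ 0.0281 -0.0399]
 [ 0.9995 -0.0106]
 [-0.0118 -0.9991]]
```

Request:
play_rows:
  targets:
    - {"jaw": 1, "dx": -0.001, "dy": -0.002, "dz": 0, "yaw": 0}
    - {"jaw": 1, "dx": 0, "dy": -0.002, "dz": 0, "yaw": 0}
    - {"jaw": 1, "dx": 0, "dy": -0.002, "dz": 0, "yaw": 0}
    - {"jaw": 1, "dx": 0, "dy": -0.002, "dz": 0, "yaw": 0}
    - {"jaw": 1, "dx": 0, "dy": -0.002, "dz": 0, "yaw": 0}

```text
clock: 15.15
tool_pos: [0.4514, -0.2919, 0.0938]
eef_rot: [0.013, 1.0, -0.004, -0.02]
contact_force: [-0.6, 7.4, 1.6]
opening: 0.008
```

```bash

python3 - <<'E'
from plant import r
from h import *
tb(r)
a=grab(r,'side','side9')
cv2.imwrite('pics/s9.png',cv2.resize(a['frame'][170:270,310:410,::-1],(600,600),interpolation=cv2.INTER_CUBIC))
E
```

```text
box mm [-128.1  -46.9] [ 0.4514 -0.2919  0.0938] [-0.6  7.4  1.6]
[[ 0.0252 -0.0409]
 [ 0.9997 -0.0066]
 [-0.0076 -0.9991]]
```

View pics/s9.png

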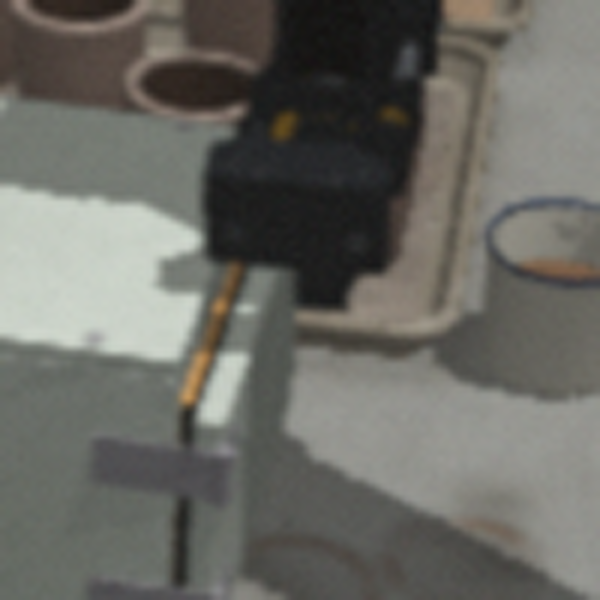

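Request:
play_rows:
  targets:
    - {"jaw": 1, "dx": 0, "dy": -0.003, "dz": 0, "yaw": 0}
    - {"jaw": 1, "dx": 0, "dy": -0.003, "dz": 0, "yaw": 0}
    - {"jaw": 1, "dx": 0, "dy": -0.002, "dz": 0, "yaw": 0}
    - {"jaw": 1, "dx": 0, "dy": 0.004, "dz": 0, "yaw": 0}
    - {"jaw": 1, "dx": 0, "dy": 0.01, "dz": 0, "yaw": 0}

```text
clock: 15.7
tool_pos: [0.4515, -0.2792, 0.0942]
eef_rot: [0.01, 1.0, 0.001, -0.021]
contact_force: [-0.7, 0.1, -0.7]
opening: 0.004
```

Request:
play_rows:
  targets:
    - {"jaw": 1, "dx": 0.015, "dy": 0.015, "dz": 0, "yaw": 0}
    - {"jaw": 1, "dx": 0.03, "dy": 0.01, "dz": 0, "yaw": 0}
    - {"jaw": 1, "dx": 0.02, "dy": 0, "dz": -0.03, "yaw": 0}
    - {"jaw": 1, "dx": 0, "dy": 0.02, "dz": -0.04, "yaw": 0}
    - {"jaw": 1, "dx": 0, "dy": 0.045, "dz": -0.02, "yaw": 0}

```text
clock: 16.2
tool_pos: [0.3896, -0.1885, 0.1869]
eef_rot: [0.015, 1.0, -0.001, -0.022]
contact_force: [1.6, 0.3, -0.0]
opening: 0.009
```

Request:
play_rows:
  targets:
    - {"jaw": 1, "dx": -0.005, "dy": 0.048, "dz": 0, "yaw": 0}
    - {"jaw": 1, "dx": 0, "dy": 0.048, "dz": 0, "yaw": 0}
    - {"jaw": 1, "dx": 0, "dy": 0.048, "dz": 0, "yaw": 0}
    - {"jaw": 1, "dx": 0, "dy": 0.048, "dz": 0, "yaw": 0}
    - {"jaw": 1, "dx": 0, "dy": 0.02, "dz": 0, "yaw": 0}

```text
clock: 16.7
tool_pos: [0.4051, 0.0329, 0.1905]
eef_rot: [0.016, 1.0, -0.001, -0.014]
contact_force: [0.9, 0.3, 0.1]
opening: 0.004
```

```bash

python3 - <<'E'
from plant import r
from h import *
tb(r)
a=grab(r,'side','sideA');b=grab(r,'top','topA')
cv2.imwrite('pics/sA.png',np.hstack([cv2.resize(a['frame'][180:260,320:400,::-1],(400,400),interpolation=cv2.INTER_CUBIC),cv2.resize(b['frame'][230:300,330:400+0,::-1],(400,400),interpolation=cv2.INTER_CUBIC)]))
E
```

```text
box mm [-185.5  276.1] [0.4051 0.0329 0.1905] [0.9 0.3 0.1]
[[ 0.0321 -0.027 ]
 [ 0.9995 -0.0021]
 [-0.003  -0.9996]]
```

View pics/sA.png

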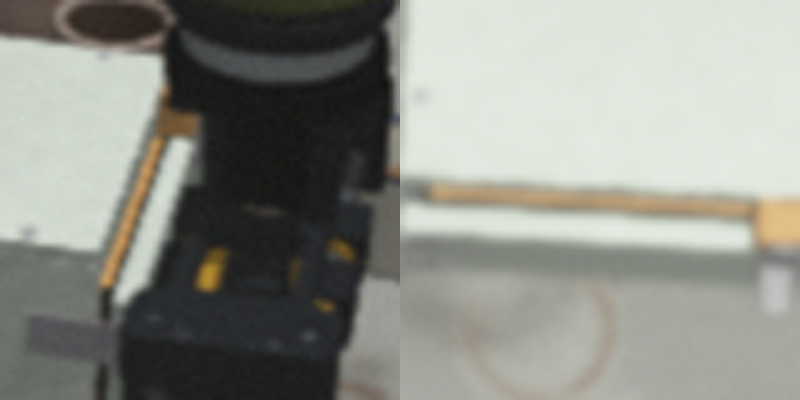

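View pics/topA.png

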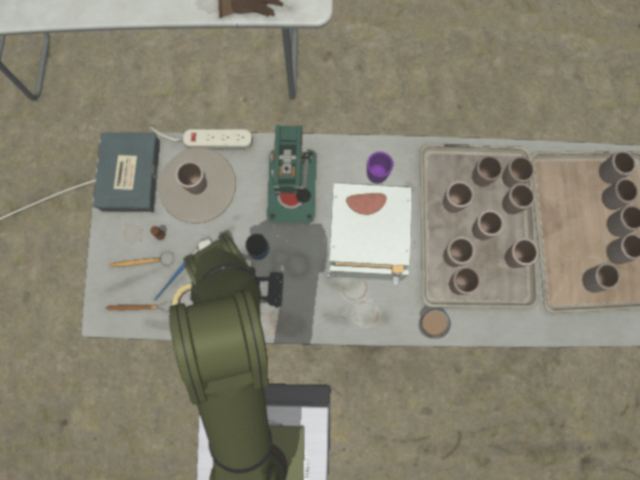

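```bash

python3 - <<'E'
from h import *
b=load('topA')
cv2.imwrite('pics/tB.png',cv2.resize(b['frame'][255:290,375:415,::-1],(800,700),interpolation=cv2.INTER_CUBIC))
a=load('sideA')
E
```

```text
(no output)
```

View pics/tB.png

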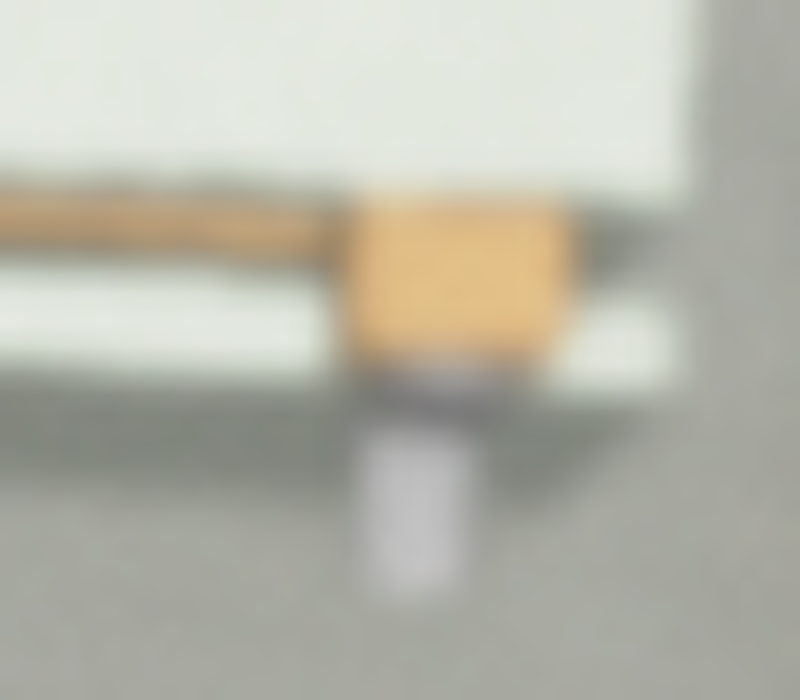

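View pics/sideA.png

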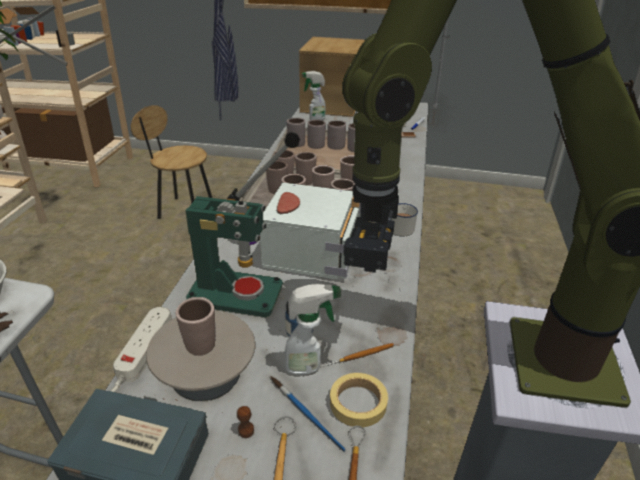

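```bash

python3 - <<'E'
from h import *
b=load('topA'); c=lambda x,y:(375+(x+.5)/20-.5,255+(y+.5)/20-.5)
M=np.array([[np.cos(YW),-np.sin(YW)],[np.sin(YW),np.cos(YW)]])
for n,z,p in(('lug',.1015,(418,510)),('lugL',.1015,(362,510)),('lugR',.1015,(474,510)),('blockL',.144,(345,280)),('blockR',.144,(572,280)),('doorend',.119,(675,380)),('door mid',.119,(100,370)),('blockface',.144,(460,368))):
    print(n,((onz(b,[c(*p)],z)[:,:2]-BX)@M*1000).round(1))
E
```

```text
lug [[-123.9  -66.5]]
lugL [[-124.3  -59.9]]
lugR [[-123.6  -73.1]]
blockL [[-103.7  -52.1]]
blockR [[-102.3  -78.3]]
doorend [[-109.5  -94.1]]
door mid [[-111.9  -26.6]]
blockface [[-113.2  -65.7]]
```

Top view: the lug is centred at box y = -66.5 mm against the pivot's -66 mm and shows its full 13 mm breadth from above, so the catch hangs straight down. The door face is flush with the block. I'll let the arm settle and hand in.

Request:
play_rows:
  targets:
    - {"jaw": 1, "dx": 0, "dy": 0, "dz": -0.01, "yaw": 0}
    - {"jaw": 1, "dx": 0, "dy": 0, "dz": 0, "yaw": 0}
    - {"jaw": 1, "dx": 0, "dy": 0, "dz": 0, "yaw": 0}
    - {"jaw": 1, "dx": 0, "dy": 0, "dz": 0, "yaw": 0}
    - {"jaw": 1, "dx": 0, "dy": 0, "dz": 0, "yaw": 0}

```text
clock: 17.3
tool_pos: [0.4048, 0.0276, 0.2]
eef_rot: [0.018, 1.0, -0.004, -0.014]
contact_force: [-0.6, 0.5, -0.4]
opening: 0.002
```

```bash
python3 -c "
from plant import r
print(r.get_state()['contact_force'], r.finish_job())"
```

```text
the job is handed in; nothing more can be done
[-0.56657217  0.48859352 -0.38132898] None
```

The damp box is closed and the job handed in at about 17.3 s. With the shut fingertips I pushed the tray to its hard stop (about 12 N), swung the door shut until it stopped (about 6 N), and then turned the catch down to its stop (about 7 N).

**Final top view:**
- **Door:** its outer face is within about 2 mm of the specified plane and level with the catch block.
- **Catch:** the lug is centred at y = -66.5 mm, against -66 mm for the pivot. It shows its full 13 mm breadth, so the catch hangs straight down.
- **Other things:** the cup and rubber rib look unmoved. The arm partly covered the things left of the box in that view, but the side view showed them in place.
- **Robot:** it stands clear, with no contact force.

**Not checked directly:** the pots cannot be seen behind the shut door. The tray moved smoothly at only about 3 N, so nothing suggests they were disturbed. The tool tilted about 5° at the tray stop and mostly recovered; I saw no effect from it.

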